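# Sort the samples and reagents on a veterinary lab counter

### The job

Sort the things left standing on the lab counter. First put both specimen pots (red lid and purple lid) in the yellow tray; do not move any reagent until both pots are there. Then put both grey reagent packs in the blue tray and the small amber control vial in the green tray, all of them released, upright and standing flat on the tray floor, without knocking over or pushing aside the green glass dropper bottle that stands among them.

Things in the scene. Friction and masses are not known exactly. Their poses are not given: they have to be found in the camera images.
- pot_red_c (a point): Specimen pot standing upright: round white pot with a pale blue band and a red lid, 58 mm high; body 40 mm in diameter, lid 44 mm in diameter over the top 14 mm. About 60 g. The point is on its axis, half-way up (29 mm above its base); z up. Belongs in the yellow tray.
- pot_purple_c (a point): Specimen pot standing upright: round white pot with a pale blue band and a purple lid, 58 mm high; body 40 mm in diameter, lid 44 mm in diameter over the top 14 mm. About 60 g. The point is on its axis, half-way up (29 mm above its base); z up. Belongs in the yellow tray.
- pack_orange_c (a point): Reagent pack standing on its base: grey rectangular block with an orange top, 50 mm along its x by 28 mm along its y, 42 mm high (the coloured top is the last 6 mm, 46 by 24 mm). About 70 g. The point is its centre, 21 mm above its base; z up. Belongs in the blue tray.
- pack_black_c (a point): Reagent pack standing on its base: grey rectangular block with a black top, 50 mm along its x by 28 mm along its y, 42 mm high (the coloured top is the last 6 mm, 46 by 24 mm). About 70 g. The point is its centre, 21 mm above its base; z up. Belongs in the blue tray.
- vial_c (a point): Control vial standing upright: amber glass, 28 mm in diameter, 48 mm high, with an aluminium cap (27 mm in diameter, top 12 mm). About 35 g. The point is on its axis, half-way up (24 mm above its base); z up. Belongs in the green tray.
- tray_yellow: Fixed open tray, yellow plastic, outside 84 mm along its x by 158 mm along its y, 14 mm high, walls and floor 4 mm thick (inner floor 4 mm above the counter, inside 76 by 150 mm). Origin at the centre of its underside, on the counter, z up. For the two specimen pots, side by side along its y.
- tray_blue: Fixed open tray, blue plastic, outside 84 mm along its x by 158 mm along its y, 14 mm high, walls and floor 4 mm thick (inner floor 4 mm above the counter, inside 76 by 150 mm). Origin at the centre of its underside, on the counter, z up. For the two reagent packs, end to end along its y with the packs' long sides along the tray's y, or any other way in which both stand flat.
- tray_green: Fixed open tray, green plastic, outside 84 mm along its x by 84 mm along its y, 14 mm high, walls and floor 4 mm thick (inner floor 4 mm above the counter, inside 76 by 76 mm). Origin at the centre of its underside, on the counter, z up. For the vial.
- bottle_c (a point): Bystander, to be left alone: green glass dropper bottle with a black cap, 36 mm in diameter, 70 mm high, loose, standing between the things and the trays. The point is on its axis, half-way up (35 mm above the counter). A white ring of tape (48 mm in diameter, 18 mm high) stands in a like place elsewhere; nothing else near the things is taller than 70 mm.

How it is judged:
By the outcome, as a careful person would: the job done as asked, in the order asked, and still so for the second after the job is handed in, with the robot touching nothing.
It also fails if it takes over 115 s, if anything falls off the work surface, if the arm or the gripper's body presses on something with over 40 N, if the wrist force passes 120 N, or if a joint passes its speed limit or range.

### The arm

A 6-joint arm with a two-finger parallel gripper is mounted at the origin on the work surface. World frame = base frame: x ahead of the robot, y to its left, z up, the work surface at z = 0. Lengths are in m, angles in rad, forces in N, time in s.
With the tool pointing down it reaches from about 0.35 to 0.975 m from the base axis. Payload 4.9 kg.
Tool frame: the origin (TCP) lies on the front face of the gripper's body, between the roots of the fingers; the fingertips stand ctrl.tip_extent ahead of it and the grasp point (between the pads) lies 54 mm ahead of it (ctrl.tip_extent is the distance from the TCP to the fingertips, in m); z points along the fingers, y is the line along which they close (so a half turn about z gives the same grasp; the last joint's range is limited). The gripper opens to 85 mm and grips with 20 to 120 N. Pads are 22 mm wide; open, the fingers measure 114 mm over their backs; the gripper's body (76 mm by 85 mm) begins 54 mm behind the grasp point. The pads swing forward as they close: fully open they stand 13 mm farther back than shut.
Start: joints at [1.201, 0.053, 1.613, -0, 1.476, -0.119], TCP at [0.155, 0.605, 0.304] pointing down, gripper open.
Joint ranges: [-3.01, 3.01], [-1.01, 2.22], [0.06, 2.58], [-1.02, 4.17], [0.09, 2.62], [-3.14, 3.14]. Speed limits (rad/s): [2.57, 2.57, 3.14, 3.14, 3.14, 3.14].

### API

Orientations are given as a rotation vector (axis times angle).
In Python, from station import ctrl gives the robot as it stands.
- The arm moves only by the tool apply_moves, never from a script. Its argument "rows" is one flat list of numbers, 6 for each row, row after row: the shift along the tool's x, y, z normalised to -1 to 1, where 1 is 0.6 m, then the turn, a rotation vector about the tool's x, y, z normalised to -1 to 1, where 1 is 90 degrees. A call has 1 to 20 rows; each row is the pose to reach, as a shift and turn from the pose commanded when the call began, along the tool's axes at that moment; what a row does not reach only later rows make up. A row lasts 1/10 s, in which the tool goes at most 50 mm and 8.59 degrees, less where a joint would pass 70% of its speed; a pose out of reach is approached as far as the arm can. A call with a number of a shift or a turn outside -1 to 1 is refused whole. A call with a gripper value outside its range is refused whole. "grip" is the opening, from 0 (shut) to 1 (fully open), set as the call begins (left out, the last holds). The fingers move at their own pace and stop on an object; "grip_force" is the grip in N (left out, the last holds). Time passes only in rows, so rows that repeat a pose let the fingers close. It gives the time, the measured TCP pose, the force, the opening and the grip force at its end, in the units of the state.
- ctrl.get_obs(): the state, without advancing time (a new reading comes with each control period).
- ctrl.get_image(name): name is "scene" or "top"; returns (picture, depth): 480x640x3 uint8, blue, green, red; 480x640 float32, m along the optical axis (not along the pixel's ray), 0 where there is no reading.
- ctrl.camera_model(name): a dict with "mtx" (3x3 intrinsics, pixels), "R" (3x3) and "t" (3): a world point X has camera coordinates R X + t. Camera axes: x right, y down, z forward; pixel columns grow to the right and rows downward; lengths in m; the calibration is good to about 2 mm. A picture is of the moment at which its call begins. camera_model takes no time and is no camera call.
- ctrl.finish_job(): hands the job in; it is judged then, once.
The state is a dict: "t": time; "q": joint angles; "dq": joint speeds; "effort": joint torques, N m; "tool_pos": TCP position; "tool_rot": TCP orientation; "contact_force": force on the tool from outside, world axes, zero at the start; "wrist_torque": the same for the moment, N m; "opening": finger opening in m; "grip_force": force on a finger pad.
Only numpy, scipy, OpenCV 4.12 (cv2) and the standard library are available. Lean on these libraries where they do the work, as an engineer would, in place of code of your own. Each camera call takes 0.05 s, during which the arm holds its last target. There are 200 camera calls.

## Working session

There is one attempt and no reset: what is moved stays moved. The work goes in short steps, Python scripts to look and compute and a tool call to move; the robot and the scene stay as the last step left them, time stands still between calls to the robot, and variables do not carry over. Pictures are saved under pics/ and viewed, at most 14 in all, crops included, and the job is handed in when it is done.

Besides the shell and the picture viewer there is one more tool, called after "Call:" by a JSON object that holds its "method" and its "body", one argument or row to a line. apply_moves: Moves the arm, as the interface text tells. Its arguments: {"type":"object","properties":{"rows":{"type":"array","items":{"type":"number"}},"grip":{"type":"number"},"grip_force":{"type":"number"}},"required":["rows"]}

```bash
ls; mkdir -p pics; python3 - <<'E'
from station import ctrl
import cv2,numpy as np
np.set_printoptions(precision=4,suppress=True)
print(ctrl.get_obs(),ctrl.tip_extent)
for n in("scene","top"):
    im,d=ctrl.get_image(n); cv2.imwrite(f"pics/{n}0.png",im); np.savez(f"{n}0.npz",im=im,d=d)
    m=ctrl.camera_model(n); print(n,m)
E
```

```text
pics
{'t': 0.0, 'q': array([ 1.201 ,  0.0534,  1.6143,  0.    ,  1.476 , -0.119 ]), 'dq': array([ 0.0008, -0.001 ,  0.0015,  0.0005,  0.0008,  0.0015]), 'effort': array([  0.0002, -39.3698, -37.0166,  -0.0002,   0.0073,  -0.    ]), 'tool_pos': array([0.1549, 0.605 , 0.3026]), 'tool_rot': array([-0.3928, -3.1164,  0.0031]), 'contact_force': array([-0.0463,  0.6331,  0.3444]), 'wrist_torque': array([ 0.0109,  0.0384, -0.0177]), 'grip_force': 0.0, 'opening': 0.085344875744861} 0.0726
scene {'mtx': array([[523.2264,   0.    , 317.9245],
       [  0.    , 523.2264, 237.3982],
       [  0.    ,   0.    ,   1.    ]]), 'R': array([[ 0.6152,  0.788 ,  0.0221],
       [ 0.5236, -0.3875, -0.7587],
       [-0.5893,  0.4784, -0.651 ]]), 't': array([-0.3242, -0.2556,  1.1463])}
top {'mtx': array([[449.4426,   0.    , 321.6892],
       [  0.    , 449.4426, 241.2854],
       [  0.    ,   0.    ,   1.    ]]), 'R': array([[-0.0153, -0.9994,  0.0319],
       [-0.9968,  0.0127, -0.0784],
       [ 0.0779, -0.033 , -0.9964]]), 't': array([-0.0066,  0.5238,  0.8659])}
```

View pics/top0.png

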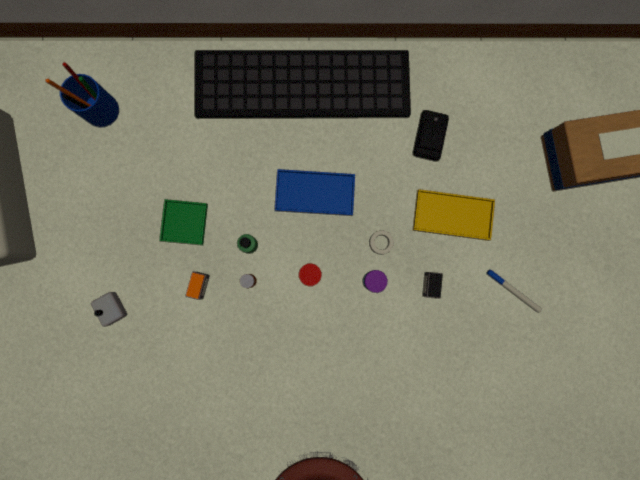

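View pics/scene0.png

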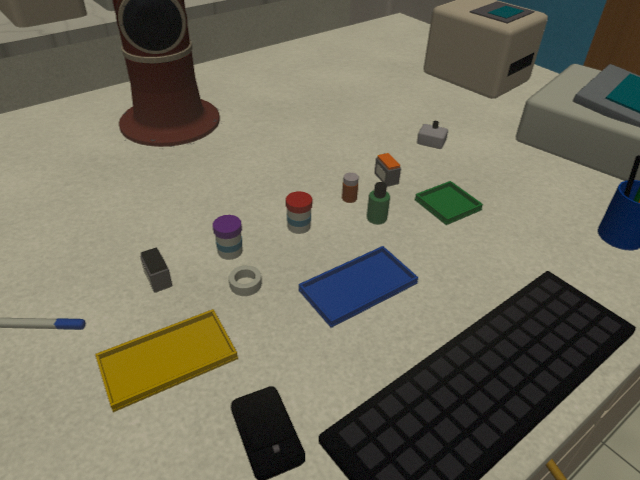

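The top view shows the red pot at (310,275), purple pot (376,281), vial cap (248,281), orange pack (198,285), black pack (432,285), bottle (247,243), tape ring (380,242), and the yellow (454,215), blue (315,192) and green (184,222) trays. The scene view agrees, and the arm blocks nothing.

```bash
cat > h.py <<'E'
import cv2,numpy as np
from station import ctrl
np.set_printoptions(precision=4,suppress=True)
def ray(name,px,z):
    m=ctrl.camera_model(name); px=np.asarray(px,float).reshape(-1,2)
    c=-m["R"].T@m["t"]
    d=(m["R"].T@np.linalg.inv(m["mtx"])@np.c_[px,np.ones(len(px))].T).T
    return c+d*((z-c[2])/d[:,2])[:,None]
def proj(name,X):
    m=ctrl.camera_model(name); p=m["mtx"]@(m["R"]@np.asarray(X,float)+m["t"]); return p[:2]/p[2]
def blob(im,lo,hi,roi):
    x0,y0,x1,y1=roi
    hsv=cv2.cvtColor(im,cv2.COLOR_BGR2HSV); m=np.zeros(im.shape[:2],np.uint8)
    m[y0:y1,x0:x1]=cv2.inRange(hsv,np.array(lo),np.array(hi))[y0:y1,x0:x1]
    cs,_=cv2.findContours(m,cv2.RETR_EXTERNAL,cv2.CHAIN_APPROX_NONE)
    return max(cs,key=cv2.contourArea)
def rect(name,c,z):   # world-plane rectangle of a contour: centre, sizes, angle of long side
    P=ray(name,c.reshape(-1,2),z)[:,:2]
    (cx,cy),(w,h),a=cv2.minAreaRect((P*1000).astype(np.float32))
    if h>w:w,h,a=h,w,a+90
    a=(a+90)%180-90
    return np.round([cx,cy,w,h,a],1)
E
python3 - <<'E'
from h import *
im=np.load("top0.npz")["im"]; im2=np.load("scene0.npz")["im"]
S={"red":((0,130,60),(8,255,255),(290,255,330,295),.058,(280,185,320,212)),
"purple":((125,80,40),(165,255,255),(355,262,397,300),.058,(205,210,250,245)),
"orange":((3,130,90),(22,255,255),(180,265,215,305),.042,(370,145,405,175)),
"black":((0,0,0),(179,255,48),(420,268,446,302),.042,(135,245,180,290)),
"vial":((100,0,80),(179,70,255),(238,270,260,292),.048,None),
"bottlecap":((0,0,0),(179,255,48),(236,232,262,256),.070,(368,178,390,203)),
"yellow":((18,120,60),(35,255,255),(400,180,510,250),.014,(90,300,245,410)),
"blue":((105,120,40),(125,255,255),(265,160,365,225),.014,(290,240,425,325)),
"green":((50,120,40),(85,255,255),(150,190,215,255),.014,(405,175,490,230))}
for k,(lo,hi,r,z,r2) in S.items():
    c=blob(im,lo,hi,r); print(k,cv2.contourArea(c),rect("top",c,z),end=" ")
    if r2:
        try:print("scene",rect("scene",blob(im2,lo,hi,r2),z),end="")
        except Exception as e:print(e,end="")
    print()
hsv=cv2.cvtColor(im,cv2.COLOR_BGR2HSV)
print(hsv[281,240:258].tolist(),hsv[285,418:448].tolist())
t=[im[225:310,165:270],im[225:310,345:450]]
cv2.imwrite("pics/crop0.png",cv2.resize(np.vstack(t),None,fx=3.5,fy=3.5,interpolation=cv2.INTER_CUBIC))
E
```

```text
red 358.5 [458.6  11.2  39.4  39.3  89.2] scene [466.5   6.2  50.7  40.3 -36.3]
purple 363.0 [ 445.4 -112.    41.7   39.4   89.1] scene [ 451.7 -117.6   52.1   41.2  -36.4]
orange 290.5 [441.8 228.5  46.4  24.8 -15. ] scene [446.3 226.1  51.9  26.8 -16.2]
black 307.0 [ 435.5 -225.    45.8   32.7   -7.7] scene [ 439.2 -231.6   49.4   23.3   -5.9]
vial 29.5 [449.4 124.7  16.9  14.2  26.3] 
bottlecap 77.0 [520.3 129.8  18.6  18.4  -0.2] scene [531.5 122.   43.7  17.9 -46.8]
yellow 3117.5 [ 575.4 -281.7  159.2   84.2   81.8] scene [ 581.7 -284.   157.3   92.7   81.7]
blue 3049.5 [623.9  -1.8 155.1  83.   85.9] scene [630.4  -6.  162.3  90.3  85.9]
green 1658.0 [566.7 258.7  83.7  81.7  83.8] scene [574.2 255.3  90.9  89.   -6.3]
[[20, 19, 118], [0, 6, 118], [24, 11, 114], [0, 7, 116], [0, 7, 115], [0, 7, 116], [0, 5, 113], [165, 5, 113], [0, 7, 110], [173, 9, 111], [170, 7, 111], [170, 7, 112], [135, 5, 110], [10, 17, 90], [10, 101, 58], [10, 146, 56], [18, 76, 94], [26, 45, 141]] [[29, 40, 141], [25, 44, 144], [29, 37, 145], [29, 40, 139], [34, 38, 140], [28, 46, 84], [23, 55, 56], [25, 56, 55], [10, 52, 44], [26, 50, 36], [15, 30, 51], [60, 10, 25], [0, 13, 20], [0, 13, 20], [137, 78, 23], [30, 36, 21], [0, 27, 19], [165, 64, 16], [8, 39, 26], [162, 55, 23], [30, 13, 20], [20, 38, 20], [30, 20, 26], [27, 42, 61], [30, 37, 130], [29, 42, 144], [27, 40, 148], [33, 38, 146], [28, 41, 148], [29, 41, 150]]
```

View pics/crop0.png

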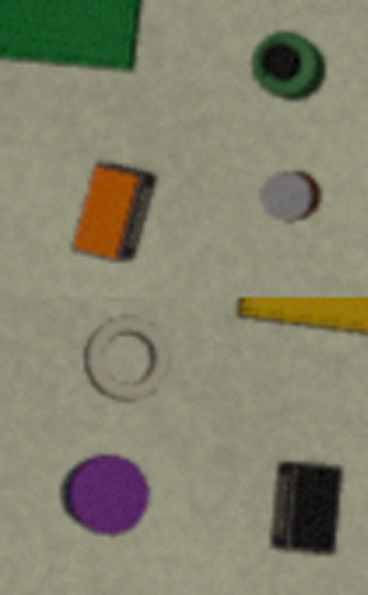

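The crop shows the vial cap and pack tops clearly. The orange pack is turned about -15° and the black one about -7°, and nothing stands close enough to block fingers closing along y.

```bash
cat >> h.py <<'E'
from scipy.spatial.transform import Rotation as Ro
def plan(x,y,zg,yaw=90):  # row taking the measured tool to grasp point (x,y,zg) m, closing line at yaw deg
    o=ctrl.get_obs(); R0=Ro.from_rotvec(o["tool_rot"]); a=np.radians(yaw)
    ty=np.array([np.cos(a),np.sin(a),0]); z=np.array([0,0,-1.]); R1=Ro.from_matrix(np.c_[np.cross(ty,z),ty,z])
    d=R0.inv().apply(np.array([x,y,zg+.054])-o["tool_pos"])/.6
    print("row",np.round(np.r_[d,(R0.inv()*R1).as_rotvec()/(np.pi/2)],4).tolist())
E
python3 - <<'E'
from h import *
im=np.load("top0.npz")["im"]
c=blob(im,(0,0,0),(179,255,36),(420,268,446,302)); print("black",rect("top",c,.042))
c=blob(im,(0,0,95),(179,22,125),(236,268,262,294)); print("vial",rect("top",c,.048))
plan(.4586,.0112,.15); plan(.4586,.0112,.048)
E
```

```text
black [ 435.2 -228.8   44.1   23.    -7.8]
vial [448.2 131.1  22.7  22.6  -0.2]
row [-0.7359, -0.8329, 0.166, -0.0012, -0.0003, -0.1597]
row [-0.7359, -0.8326, 0.336, -0.0012, -0.0003, -0.1597]
```

Call:
{"method": "apply_moves", "body": {
  "rows": [-0.736, -0.833, 0.166, -0.001, 0, -0.16, -0.736, -0.833, 0.166, -0.001, 0, -0.16, -0.736, -0.833, 0.166, -0.001, 0, -0.16, -0.736, -0.833, 0.166, -0.001, 0, -0.16, -0.736, -0.833, 0.166, -0.001, 0, -0.16, -0.736, -0.833, 0.166, -0.001, 0, -0.16, -0.736, -0.833, 0.166, -0.001, 0, -0.16, -0.736, -0.833, 0.166, -0.001, 0, -0.16, -0.736, -0.833, 0.166, -0.001, 0, -0.16, -0.736, -0.833, 0.166, -0.001, 0, -0.16, -0.736, -0.833, 0.166, -0.001, 0, -0.16, -0.736, -0.833, 0.166, -0.001, 0, -0.16, -0.736, -0.833, 0.166, -0.001, 0, -0.16, -0.736, -0.833, 0.166, -0.001, 0, -0.16, -0.736, -0.833, 0.166, -0.001, 0, -0.16, -0.736, -0.833, 0.166, -0.001, 0, -0.16, -0.736, -0.833, 0.166, -0.001, 0, -0.16, -0.736, -0.833, 0.166, -0.001, 0, -0.16],
  "grip": 1
}}

```text
t: 1.9
tool_pos: [0.4585, 0.0127, 0.2044]
tool_rot: [-0.004, 3.141, 0.003]
contact_force: [1.0, 1.2, 0.4]
opening: 0.0851
grip_force: 0.0
```

Call:
{"method": "apply_moves", "body": {
  "rows": [0, -0.002, 0.06, 0, 0, 0, 0, -0.002, 0.12, 0, 0, 0, 0, -0.002, 0.15, 0, 0, 0, 0, -0.002, 0.172, 0, 0, 0, 0, -0.002, 0.172, 0, 0, 0]
}}

```text
t: 2.4
tool_pos: [0.4576, 0.0114, 0.0995]
tool_rot: [0.003, -3.138, -0.003]
contact_force: [-0.2, 0.1, -0.6]
opening: 0.0851
grip_force: 0.0
```

Call:
{"method": "apply_moves", "body": {
  "rows": [0, 0, 0, 0, 0, 0, 0, 0, 0, 0, 0, 0, 0, 0, 0, 0, 0, 0, 0, 0, 0, 0, 0, 0, 0, 0, 0, 0, 0, 0, 0, 0, 0, 0, 0, 0, 0, 0, 0, 0, 0, 0, 0, 0, 0, 0, 0, 0],
  "grip": 0,
  "grip_force": 30
}}

```text
t: 3.2
tool_pos: [0.46, 0.0105, 0.1027]
tool_rot: [-0.001, 3.139, 0.002]
contact_force: [-1.1, 1.1, 6.7]
opening: 0.0434
grip_force: 30.3
```

Call:
{"method": "apply_moves", "body": {
  "rows": [0, 0, -0.04, 0, 0, 0, 0, 0, -0.1, 0, 0, 0, 0, 0, -0.167, 0, 0, 0, -0.01, -0.03, -0.167, 0, 0, 0, -0.03, -0.09, -0.167, 0, 0, 0, -0.053, -0.155, -0.167, 0, 0, 0, -0.076, -0.22, -0.167, 0, 0, 0, -0.097, -0.285, -0.167, 0, 0, 0, -0.118, -0.35, -0.167, 0, 0, 0, -0.14, -0.415, -0.167, 0, 0, 0, -0.161, -0.48, -0.167, 0, 0, 0, -0.177, -0.525, -0.167, 0, 0, 0, -0.184, -0.547, -0.167, 0, 0, 0, -0.184, -0.547, -0.167, 0, 0, 0, -0.184, -0.547, -0.167, 0, 0, 0]
}}

```text
t: 4.7
tool_pos: [0.569, -0.3167, 0.2003]
tool_rot: [0.001, -3.141, -0.004]
contact_force: [0.0, -0.2, -0.2]
opening: 0.0431
grip_force: 30.9
```

```bash
python3 - <<'E'
from h import *
plan(.5703,-.3176,.052+.003)
E
```

```text
row [-0.0022, -0.0019, 0.1521, 0.0018, -0.0005, 0.0005]
```

Call:
{"method": "apply_moves", "body": {
  "rows": [-0.002, -0.002, 0.05, 0, 0, 0, -0.002, -0.002, 0.1, 0, 0, 0, -0.002, -0.002, 0.135, 0, 0, 0, -0.002, -0.002, 0.15, 0, 0, 0, -0.002, -0.002, 0.157, 0, 0, 0, -0.002, -0.002, 0.157, 0, 0, 0, -0.002, -0.002, 0.157, 0, 0, 0]
}}

```text
t: 5.4
tool_pos: [0.5713, -0.3185, 0.108]
tool_rot: [-0.002, 3.14, 0.0]
contact_force: [-1.6, -0.8, 0.0]
opening: 0.0434
grip_force: 31.0
```

Call:
{"method": "apply_moves", "body": {
  "rows": [0, 0, 0.003, 0, 0, 0, 0, 0, 0.003, 0, 0, 0, 0, 0, 0.003, 0, 0, 0]
}}

```text
t: 5.7
tool_pos: [0.5715, -0.3189, 0.1067]
tool_rot: [-0.001, 3.139, 0.001]
contact_force: [-1.2, 2.6, 5.3]
opening: 0.0431
grip_force: 31.4
```

Call:
{"method": "apply_moves", "body": {
  "rows": [0, 0, 0, 0, 0, 0, 0, 0, 0, 0, 0, 0, 0, 0, 0, 0, 0, 0, 0, 0, 0, 0, 0, 0, 0, 0, 0, 0, 0, 0, 0, 0, -0.03, 0, 0, 0, 0, 0, -0.09, 0, 0, 0, 0, 0, -0.16, 0, 0, 0, 0, 0, -0.16, 0, 0, 0],
  "grip": 0.7
}}

```text
t: 6.6
tool_pos: [0.5739, -0.3212, 0.2108]
tool_rot: [-0.001, 3.129, -0.011]
contact_force: [1.7, 0.2, 1.0]
opening: 0.0597
grip_force: 0.0
```

```bash
python3 - <<'E'
from h import *
print(ctrl.get_obs()["tool_pos"],ctrl.get_obs()["opening"])
plan(.4454,-.1120,.15)
E
```

```text
[ 0.5739 -0.3212  0.2108] 0.059724297822130644
row [0.2141, 0.3488, 0.0062, -0.0046, 0.0079, 0.0004]
```

Call:
{"method": "apply_moves", "body": {
  "rows": [0.03, 0.05, 0, 0, 0, 0, 0.07, 0.115, 0, 0, 0, 0, 0.11, 0.18, 0, 0, 0, 0, 0.15, 0.245, 0, 0, 0, 0, 0.185, 0.305, 0, 0, 0, 0, 0.209, 0.344, 0, 0, 0, 0, 0.209, 0.344, 0, 0, 0, 0, 0.209, 0.344, 0, 0, 0, 0, 0.209, 0.344, 0, 0, 0, 0],
  "grip": 1
}}

```text
t: 7.5
tool_pos: [0.4458, -0.1133, 0.202]
tool_rot: [0.0, 3.14, 0.001]
contact_force: [-0.1, 1.0, 0.3]
opening: 0.0849
grip_force: 0.0
```

```bash
python3 - <<'E'
from h import *
im,d=ctrl.get_image("scene"); cv2.imwrite("pics/s1.png",im)
plan(.4454,-.1120,.048)
E
```

```text
row [0.0009, 0.0023, 0.1664, 0.0006, 0.0008, -0.0002]
```

View pics/s1.png

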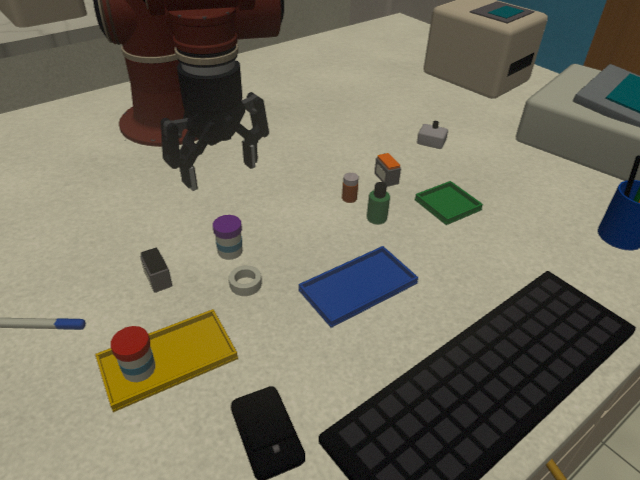

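The red pot stands upright in the yellow tray at about (133,355). Everything else is undisturbed, and the gripper is over the purple pot at (228,238).

Call:
{"method": "apply_moves", "body": {
  "rows": [0, 0.002, 0.06, 0, 0, 0, 0, 0.002, 0.12, 0, 0, 0, 0, 0.002, 0.15, 0, 0, 0, 0, 0.002, 0.165, 0, 0, 0, 0, 0.002, 0.165, 0, 0, 0, 0, 0.002, 0.165, 0, 0, 0]
}}

```text
t: 8.15
tool_pos: [0.4461, -0.1119, 0.1031]
tool_rot: [-0.0, 3.14, 0.001]
contact_force: [0.3, 0.3, 1.6]
opening: 0.0856
grip_force: 0.0
```

Call:
{"method": "apply_moves", "body": {
  "rows": [0, 0, 0, 0, 0, 0, 0, 0, 0, 0, 0, 0, 0, 0, 0, 0, 0, 0, 0, 0, 0, 0, 0, 0, 0, 0, 0, 0, 0, 0, 0, 0, 0, 0, 0, 0, 0, 0, 0, 0, 0, 0, 0, 0, 0, 0, 0, 0],
  "grip": 0
}}

```text
t: 8.95
tool_pos: [0.4459, -0.1114, 0.1032]
tool_rot: [-0.001, 3.14, 0.002]
contact_force: [-0.9, 0.8, 6.4]
opening: 0.0435
grip_force: 30.2
```

Call:
{"method": "apply_moves", "body": {
  "rows": [0, 0, -0.04, 0, 0, 0, 0, 0, -0.1, 0, 0, 0, 0, 0, -0.15, 0, 0, 0, -0.015, -0.015, -0.167, 0, 0, 0, -0.05, -0.05, -0.167, 0, 0, 0, -0.09, -0.09, -0.167, 0, 0, 0, -0.13, -0.13, -0.167, 0, 0, 0, -0.17, -0.17, -0.167, 0, 0, 0, -0.205, -0.205, -0.167, 0, 0, 0, -0.224, -0.224, -0.167, 0, 0, 0, -0.224, -0.224, -0.167, 0, 0, 0, -0.224, -0.224, -0.167, 0, 0, 0, -0.224, -0.224, -0.12, 0, 0, 0, -0.224, -0.224, -0.07, 0, 0, 0, -0.224, -0.224, -0.035, 0, 0, 0, -0.224, -0.224, -0.015, 0, 0, 0, -0.224, -0.224, -0.01, 0, 0, 0, -0.224, -0.224, -0.007, 0, 0, 0, -0.224, -0.224, -0.007, 0, 0, 0, -0.224, -0.224, -0.007, 0, 0, 0]
}}

```text
t: 10.95
tool_pos: [0.5802, -0.2458, 0.1073]
tool_rot: [-0.001, 3.14, 0.001]
contact_force: [0.2, 0.7, -0.5]
opening: 0.043
grip_force: 30.8
```

Call:
{"method": "apply_moves", "body": {
  "rows": [0, 0, 0.001, 0, 0, 0, 0, 0, 0.001, 0, 0, 0, 0, 0, 0.001, 0, 0, 0, 0, 0, 0.001, 0, 0, 0, 0, 0, 0.001, 0, 0, 0, 0, 0, -0.03, 0, 0, 0, 0, 0, -0.08, 0, 0, 0, 0, 0, -0.13, 0, 0, 0, 0, 0, -0.16, 0, 0, 0, 0, 0, -0.16, 0, 0, 0, 0, 0, -0.16, 0, 0, 0, 0, 0, -0.16, 0, 0, 0],
  "grip": 0.65
}}

```text
t: 12.15
tool_pos: [0.5787, -0.2451, 0.1998]
tool_rot: [0.001, -3.139, -0.005]
contact_force: [0.7, 0.4, -1.2]
opening: 0.0556
grip_force: 0.0
```

```bash
python3 - <<'E'
from h import *
print(ctrl.get_obs()["tool_pos"])
plan(.4352,-.2288,.15,82.2)
E
```

```text
[ 0.5787 -0.2451  0.1998]
row [0.2391, 0.0273, -0.0062, 0.002, -0.002, 0.087]
```

Call:
{"method": "apply_moves", "body": {
  "rows": [0.03, 0.003, 0, 0, 0, 0.02, 0.08, 0.009, 0, 0, 0, 0.05, 0.13, 0.015, 0, 0, 0, 0.087, 0.18, 0.021, 0, 0, 0, 0.087, 0.22, 0.025, 0, 0, 0, 0.087, 0.241, 0.027, 0, 0, 0, 0.087, 0.241, 0.027, 0, 0, 0, 0.087, 0.241, 0.027, 0, 0, 0, 0.087, 0.241, 0.027, 0, 0, 0, 0.087],
  "grip": 1
}}

```text
t: 13.05
tool_pos: [0.4354, -0.2295, 0.2017]
tool_rot: [-0.213, -3.134, -0.003]
contact_force: [0.1, 0.8, -0.3]
opening: 0.0852
grip_force: 0.0
```

```bash
python3 - <<'E'
from h import *
im,d=ctrl.get_image("scene"); cv2.imwrite("pics/s2.png",im)
plan(.4352,-.2288,.032,82.2)
E
```

```text
row [0.0006, 0.0009, 0.193, 0.0012, -0.0003, 0.0002]
```

View pics/s2.png

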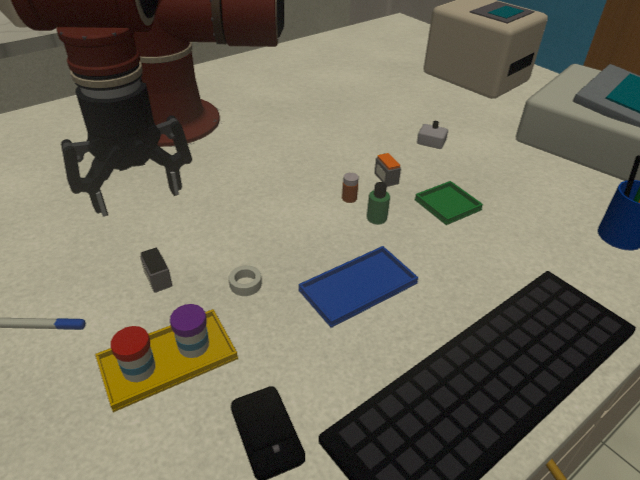

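Both pots stand upright in the yellow tray (red at (133,355), purple at (190,330)), and the black pack at (155,270) is untouched. Next is the black pack.

Call:
{"method": "apply_moves", "body": {
  "rows": [0, 0.001, 0.06, 0, 0, 0, 0, 0.001, 0.12, 0, 0, 0, 0, 0.001, 0.16, 0, 0, 0, 0, 0.001, 0.182, 0, 0, 0, 0, 0.001, 0.193, 0, 0, 0, 0, 0.001, 0.193, 0, 0, 0, 0, 0.001, 0.193, 0, 0, 0]
}}

```text
t: 13.8
tool_pos: [0.436, -0.2294, 0.0876]
tool_rot: [0.213, 3.132, 0.001]
contact_force: [-0.3, 1.1, 0.4]
opening: 0.0852
grip_force: 0.0
```

Call:
{"method": "apply_moves", "body": {
  "rows": [0, 0, 0, 0, 0, 0, 0, 0, 0, 0, 0, 0, 0, 0, 0, 0, 0, 0, 0, 0, 0, 0, 0, 0, 0, 0, 0, 0, 0, 0, 0, 0, 0, 0, 0, 0, 0, 0, 0, 0, 0, 0, 0, 0, 0, 0, 0, 0, 0, 0, 0, 0, 0, 0],
  "grip": 0,
  "grip_force": 30
}}

```text
t: 14.7
tool_pos: [0.4354, -0.229, 0.0869]
tool_rot: [0.214, 3.134, 0.002]
contact_force: [-0.8, -0.0, 5.2]
opening: 0.0274
grip_force: 30.8
```

```bash
python3 - <<'E'
from h import *
o=ctrl.get_obs();print(o["tool_pos"],o["opening"])
a=np.radians(85.9); c=np.array([.6239,-.0018]); u=np.array([np.cos(a),np.sin(a)])
for s in(-.036,.036):
    p=c+s*u; print(p); plan(*p,.036,85.9)
E
```

```text
[ 0.4354 -0.229   0.0869] 0.027401909166763327
[ 0.6213 -0.0377]
row [-0.2637, 0.358, -0.0046, 0.0007, 0.0005, -0.0411]
[0.6265 0.0341]
row [-0.256, 0.4777, -0.0045, 0.0007, 0.0005, -0.0411]
```

Call:
{"method": "apply_moves", "body": {
  "rows": [0, 0, -0.04, 0, 0, 0, 0, 0, -0.1, 0, 0, 0, -0.01, 0.013, -0.15, 0, 0, 0, -0.04, 0.054, -0.167, 0, 0, -0.01, -0.08, 0.109, -0.167, 0, 0, -0.02, -0.12, 0.163, -0.167, 0, 0, -0.03, -0.16, 0.217, -0.167, 0, 0, -0.041, -0.2, 0.271, -0.167, 0, 0, -0.041, -0.235, 0.319, -0.167, 0, 0, -0.041, -0.264, 0.358, -0.167, 0, 0, -0.041, -0.264, 0.358, -0.167, 0, 0, -0.041, -0.264, 0.358, -0.167, 0, 0, -0.041, -0.264, 0.358, -0.12, 0, 0, -0.041, -0.264, 0.358, -0.07, 0, 0, -0.041, -0.264, 0.358, -0.035, 0, 0, -0.041, -0.264, 0.358, -0.018, 0, 0, -0.041, -0.264, 0.358, -0.012, 0, 0, -0.041, -0.264, 0.358, -0.009, 0, 0, -0.041, -0.264, 0.358, -0.009, 0, 0, -0.041, -0.264, 0.358, -0.009, 0, 0, -0.041]
}}

```text
t: 16.7
tool_pos: [0.622, -0.0377, 0.0935]
tool_rot: [0.113, 3.137, 0.002]
contact_force: [0.7, 0.3, -0.3]
opening: 0.0272
grip_force: 30.1
```

Call:
{"method": "apply_moves", "body": {
  "rows": [0, 0, 0.002, 0, 0, 0, 0, 0, 0.003, 0, 0, 0, 0, 0, 0.003, 0, 0, 0]
}}

```text
t: 17.0
tool_pos: [0.6216, -0.0375, 0.0909]
tool_rot: [0.112, 3.138, 0.002]
contact_force: [0.2, 1.6, 1.4]
opening: 0.0274
grip_force: 30.4
```

Call:
{"method": "apply_moves", "body": {
  "rows": [0, 0, 0, 0, 0, 0, 0, 0, 0, 0, 0, 0, 0, 0, 0, 0, 0, 0, 0, 0, 0, 0, 0, 0, 0, 0, 0, 0, 0, 0, 0, 0, -0.03, 0, 0, 0, 0, 0, -0.08, 0, 0, 0, 0, 0, -0.13, 0, 0, 0, 0, 0, -0.18, 0, 0, 0, 0, 0, -0.18, 0, 0, 0, 0, 0, -0.18, 0, 0, 0, 0, 0, -0.18, 0, 0, 0],
  "grip": 0.55
}}

```text
t: 18.2
tool_pos: [0.6205, -0.0375, 0.1974]
tool_rot: [-0.113, -3.138, -0.003]
contact_force: [-0.8, 0.7, -0.1]
opening: 0.0471
grip_force: 0.0
```

```bash
python3 - <<'E'
from h import *
o=ctrl.get_obs();print(o["tool_pos"],o["opening"])
plan(.4418,.2285,.15,75)
E
```

```text
[ 0.6205 -0.0375  0.1974] 0.0470672379379962
row [0.3289, 0.4209, -0.0097, 0.001, -0.0011, 0.121]
```

Call:
{"method": "apply_moves", "body": {
  "rows": [0.03, 0.038, -0.005, 0, 0, 0.02, 0.075, 0.096, -0.008, 0, 0, 0.04, 0.12, 0.154, -0.008, 0, 0, 0.06, 0.165, 0.211, -0.008, 0, 0, 0.08, 0.21, 0.269, -0.008, 0, 0, 0.1, 0.255, 0.326, -0.008, 0, 0, 0.121, 0.295, 0.378, -0.008, 0, 0, 0.121, 0.33, 0.421, -0.008, 0, 0, 0.121, 0.33, 0.421, -0.008, 0, 0, 0.121, 0.33, 0.421, -0.008, 0, 0, 0.121, 0.33, 0.421, -0.008, 0, 0, 0.121],
  "grip": 1
}}

```text
t: 19.3
tool_pos: [0.4419, 0.2278, 0.2027]
tool_rot: [-0.411, -3.114, -0.001]
contact_force: [0.5, 0.1, -0.3]
opening: 0.0852
grip_force: 0.0
```

```bash
python3 - <<'E'
from h import *
im,d=ctrl.get_image("scene"); cv2.imwrite("pics/s3.png",im)
plan(.4418,.2285,.032,75)
E
```

```text
row [0.0007, 0.0011, 0.1948, 0.0005, -0.0006, -0.0009]
```

View pics/s3.png

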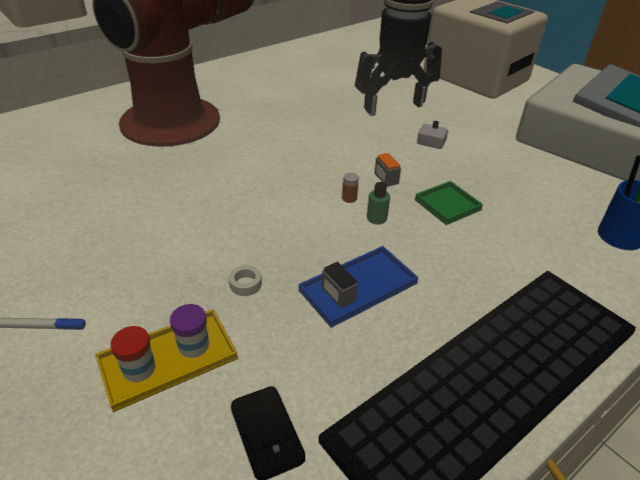

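The black pack stands flat in the blue tray at (340,284). The gripper is over the orange pack at (388,170), clear of the vial and the bottle.

Call:
{"method": "apply_moves", "body": {
  "rows": [0, 0.001, 0.06, 0, 0, 0, 0, 0.001, 0.12, 0, 0, 0, 0, 0.001, 0.16, 0, 0, 0, 0, 0.001, 0.182, 0, 0, 0, 0, 0.001, 0.194, 0, 0, 0, 0, 0.001, 0.194, 0, 0, 0, 0, 0.001, 0.194, 0, 0, 0]
}}

```text
t: 20.05
tool_pos: [0.443, 0.2294, 0.0883]
tool_rot: [0.41, 3.113, 0.004]
contact_force: [-0.3, -0.1, -0.5]
opening: 0.0854
grip_force: 0.0
```

Call:
{"method": "apply_moves", "body": {
  "rows": [0, 0, 0, 0, 0, 0, 0, 0, 0, 0, 0, 0, 0, 0, 0, 0, 0, 0, 0, 0, 0, 0, 0, 0, 0, 0, 0, 0, 0, 0, 0, 0, 0, 0, 0, 0, 0, 0, 0, 0, 0, 0, 0, 0, 0, 0, 0, 0, 0, 0, 0, 0, 0, 0],
  "grip": 0,
  "grip_force": 30
}}

```text
t: 20.95
tool_pos: [0.4423, 0.2294, 0.0875]
tool_rot: [0.41, 3.114, 0.003]
contact_force: [0.1, 0.5, 4.7]
opening: 0.0275
grip_force: 31.1
```

```bash
python3 - <<'E'
from h import *
o=ctrl.get_obs();print(o["tool_pos"],o["opening"])
plan(.6265,.0341,.036,85.9)
E
```

```text
[0.4423 0.2294 0.0875] 0.027492604288268368
row [-0.3808, -0.235, -0.0045, 0.0013, 0.0003, -0.1211]
```

Call:
{"method": "apply_moves", "body": {
  "rows": [0, 0, -0.04, 0, 0, 0, 0, 0, -0.1, 0, 0, 0, 0, 0, -0.16, 0, 0, 0, -0.01, -0.006, -0.2, 0, 0, 0, -0.05, -0.031, -0.2, 0, 0, -0.02, -0.11, -0.068, -0.2, 0, 0, -0.04, -0.17, -0.105, -0.2, 0, 0, -0.06, -0.23, -0.142, -0.2, 0, 0, -0.08, -0.29, -0.179, -0.2, 0, 0, -0.1, -0.345, -0.213, -0.2, 0, 0, -0.121, -0.381, -0.235, -0.2, 0, 0, -0.121, -0.381, -0.235, -0.2, 0, 0, -0.121, -0.381, -0.235, -0.2, 0, 0, -0.121, -0.381, -0.235, -0.14, 0, 0, -0.121, -0.381, -0.235, -0.08, 0, 0, -0.121, -0.381, -0.235, -0.04, 0, 0, -0.121, -0.381, -0.235, -0.018, 0, 0, -0.121, -0.381, -0.235, -0.01, 0, 0, -0.121, -0.381, -0.235, -0.009, 0, 0, -0.121, -0.381, -0.235, -0.009, 0, 0, -0.121]
}}

```text
t: 22.95
tool_pos: [0.6268, 0.0343, 0.0933]
tool_rot: [0.112, 3.137, 0.002]
contact_force: [0.4, 0.5, -0.1]
opening: 0.0272
grip_force: 30.4
```

Call:
{"method": "apply_moves", "body": {
  "rows": [0, 0, 0.002, 0, 0, 0, 0, 0, 0.003, 0, 0, 0, 0, 0, 0.003, 0, 0, 0]
}}

```text
t: 23.25
tool_pos: [0.6269, 0.034, 0.0916]
tool_rot: [0.113, 3.138, 0.003]
contact_force: [-0.9, 1.5, 3.5]
opening: 0.0275
grip_force: 30.9
```

Call:
{"method": "apply_moves", "body": {
  "rows": [0, 0, 0, 0, 0, 0, 0, 0, 0, 0, 0, 0, 0, 0, 0, 0, 0, 0, 0, 0, 0, 0, 0, 0, 0, 0, 0, 0, 0, 0, 0, 0, -0.03, 0, 0, 0, 0, 0, -0.08, 0, 0, 0, 0, 0, -0.13, 0, 0, 0, 0, 0, -0.18, 0, 0, 0, 0, 0, -0.19, 0, 0, 0, 0, 0, -0.19, 0, 0, 0, 0, 0, -0.19, 0, 0, 0],
  "grip": 0.55
}}

```text
t: 24.45
tool_pos: [0.6256, 0.0338, 0.2033]
tool_rot: [-0.113, -3.138, -0.003]
contact_force: [-0.7, 0.5, -0.7]
opening: 0.0468
grip_force: 0.0
```

```bash
python3 - <<'E'
from h import *
o=ctrl.get_obs();print(o["tool_pos"],o["opening"])
im,d=ctrl.get_image("scene"); im2,_=ctrl.get_image("top")
cv2.imwrite("pics/s4.png",cv2.resize(np.hstack([im[120:360,260:500],im2[150:330,130:310]][:1]),None,fx=2,fy=2))
plan(.4482,.1311,.15,90)
E
```

```text
[0.6256 0.0338 0.2033] 0.046789775100394775
row [0.3058, 0.1407, -0.0017, 0.0011, -0.0022, -0.0457]
```

View pics/s4.png

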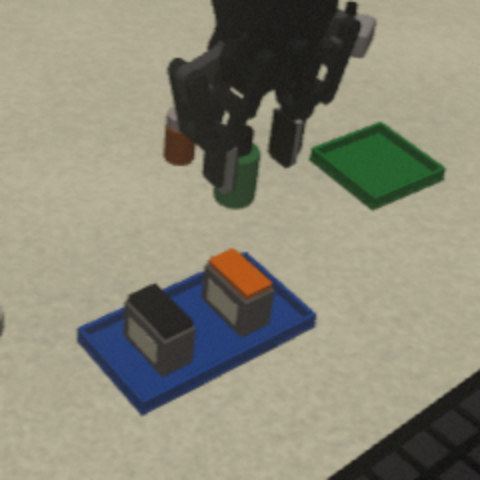

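Both packs stand flat in the blue tray (black at crop pixel (160,330), orange at (238,290)). The bottle and vial have not moved. Next is the vial.

Call:
{"method": "apply_moves", "body": {
  "rows": [0.03, 0.014, 0, 0, 0, -0.01, 0.09, 0.041, 0, 0, 0, -0.03, 0.15, 0.069, 0, 0, 0, -0.046, 0.21, 0.097, 0, 0, 0, -0.046, 0.265, 0.122, 0, 0, 0, -0.046, 0.307, 0.141, 0, 0, 0, -0.046, 0.307, 0.141, 0, 0, 0, -0.046, 0.307, 0.141, 0, 0, 0, -0.046, 0.307, 0.141, 0, 0, 0, -0.046],
  "grip": 1
}}

```text
t: 25.45
tool_pos: [0.4491, 0.1309, 0.2041]
tool_rot: [-0.0, -3.141, -0.002]
contact_force: [0.3, -0.4, 0.2]
opening: 0.0854
grip_force: 0.0
```

```bash
python3 - <<'E'
from h import *
print(proj("top",[.4482,.1311,.048]),proj("scene",[.4482,.1311,.048]))
plan(.4482,.1311,.033,90)
E
```

```text
[246.0145 280.971 ] [349.9464 175.4712]
row [0.0015, 0.0, 0.1952, 0.0008, -0.0002, -0.0]
```

Call:
{"method": "apply_moves", "body": {
  "rows": [0.001, -0.002, 0.06, 0, 0, 0, 0.001, -0.002, 0.12, 0, 0, 0, 0.001, -0.002, 0.16, 0, 0, 0, 0.001, -0.002, 0.182, 0, 0, 0, 0.001, -0.002, 0.195, 0, 0, 0, 0.001, -0.002, 0.195, 0, 0, 0, 0.001, -0.002, 0.195, 0, 0, 0]
}}

```text
t: 26.15
tool_pos: [0.4491, 0.1303, 0.0886]
tool_rot: [-0.001, 3.139, 0.003]
contact_force: [-0.7, -0.9, -0.4]
opening: 0.0855
grip_force: 0.0
```

Call:
{"method": "apply_moves", "body": {
  "rows": [0, 0, 0, 0, 0, 0, 0, 0, 0, 0, 0, 0, 0, 0, 0, 0, 0, 0, 0, 0, 0, 0, 0, 0, 0, 0, 0, 0, 0, 0, 0, 0, 0, 0, 0, 0, 0, 0, 0, 0, 0, 0, 0, 0, 0, 0, 0, 0, 0, 0, 0, 0, 0, 0],
  "grip": 0,
  "grip_force": 25
}}

```text
t: 27.05
tool_pos: [0.4483, 0.1304, 0.088]
tool_rot: [-0.001, 3.141, 0.003]
contact_force: [-1.8, 1.3, 5.3]
opening: 0.0268
grip_force: 24.8
```

```bash
python3 - <<'E'
from h import *
o=ctrl.get_obs();print(o["tool_pos"],o["opening"])
plan(.5667,.2587,.037,90)
E
```

```text
[0.4483 0.1304 0.088 ] 0.026822625914871008
row [-0.1975, 0.2138, -0.0045, 0.0011, 0.0004, 0.0004]
```

Call:
{"method": "apply_moves", "body": {
  "rows": [0, 0, -0.03, 0, 0, 0, 0, 0, -0.08, 0, 0, 0, 0, 0, -0.14, 0, 0, 0, 0, 0.01, -0.18, 0, 0, 0, -0.02, 0.04, -0.19, 0, 0, 0, -0.06, 0.08, -0.19, 0, 0, 0, -0.1, 0.12, -0.19, 0, 0, 0, -0.14, 0.16, -0.19, 0, 0, 0, -0.18, 0.2, -0.19, 0, 0, 0, -0.197, 0.214, -0.19, 0, 0, 0, -0.197, 0.214, -0.19, 0, 0, 0, -0.197, 0.214, -0.19, 0, 0, 0, -0.197, 0.214, -0.14, 0, 0, 0, -0.197, 0.214, -0.08, 0, 0, 0, -0.197, 0.214, -0.04, 0, 0, 0, -0.197, 0.214, -0.02, 0, 0, 0, -0.197, 0.214, -0.012, 0, 0, 0, -0.197, 0.214, -0.009, 0, 0, 0, -0.197, 0.214, -0.009, 0, 0, 0, -0.197, 0.214, -0.009, 0, 0, 0]
}}

```text
t: 29.05
tool_pos: [0.5671, 0.259, 0.0948]
tool_rot: [-0.001, 3.139, 0.004]
contact_force: [0.5, 0.0, -0.3]
opening: 0.0271
grip_force: 24.8
```

Call:
{"method": "apply_moves", "body": {
  "rows": [0, 0, 0.002, 0, 0, 0, 0, 0, 0.003, 0, 0, 0, 0, 0, 0.003, 0, 0, 0, 0, 0, 0.003, 0, 0, 0]
}}

```text
t: 29.45
tool_pos: [0.5666, 0.2589, 0.092]
tool_rot: [-0.001, 3.14, 0.003]
contact_force: [-0.4, 0.8, 3.8]
opening: 0.0271
grip_force: 25.1
```

Call:
{"method": "apply_moves", "body": {
  "rows": [0, 0, 0, 0, 0, 0, 0, 0, 0, 0, 0, 0, 0, 0, 0, 0, 0, 0, 0, 0, 0, 0, 0, 0, 0, 0, 0, 0, 0, 0, 0, 0, -0.03, 0, 0, 0, 0, 0, -0.08, 0, 0, 0, 0, 0, -0.13, 0, 0, 0, 0, 0, -0.18, 0, 0, 0, 0, 0, -0.25, 0, 0, 0, 0, 0, -0.3, 0, 0, 0, 0.05, 0.06, -0.3, 0, 0, 0, 0.11, 0.13, -0.3, 0, 0, 0, 0.17, 0.2, -0.3, 0, 0, 0, 0.22, 0.26, -0.3, 0, 0, 0, 0.22, 0.26, -0.3, 0, 0, 0, 0.22, 0.26, -0.3, 0, 0, 0],
  "grip": 0.55
}}

```text
t: 31.15
tool_pos: [0.4331, 0.4154, 0.2729]
tool_rot: [-0.006, 3.14, 0.003]
contact_force: [0.7, 0.1, 0.1]
opening: 0.0468
grip_force: 0.0
```

```bash
python3 - <<'E'
from h import *
im,d=ctrl.get_image("scene"); im2,_=ctrl.get_image("top")
cv2.imwrite("pics/s5.png",im); cv2.imwrite("pics/t5.png",im2)
c=blob(im2,(0,0,0),(179,255,48),(236,232,262,256)); print("bottle",rect("top",c,.070))
print(ctrl.get_obs()["t"])
E
```

```text
bottle [519.9 130.   19.9  17.3  62.6]
31.25
```

View pics/s5.png

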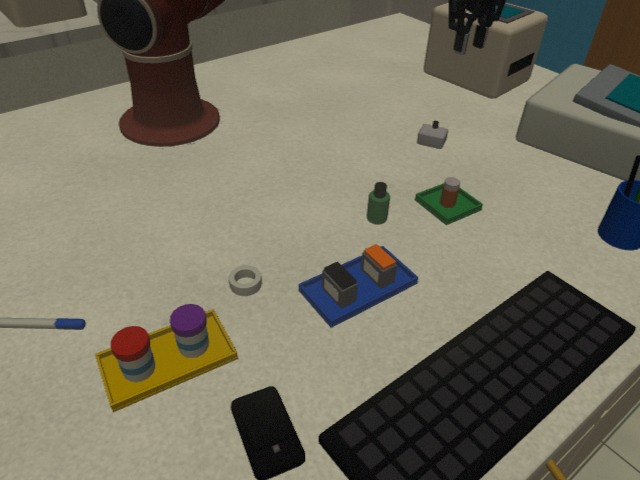

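View pics/t5.png

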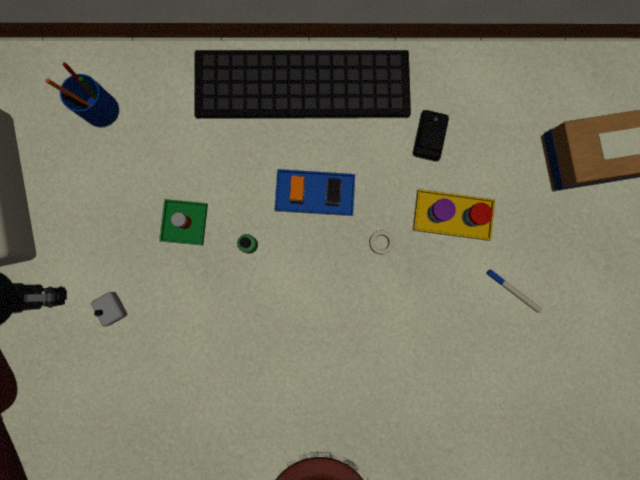

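Both views show every item upright inside its tray: the vial at (450,193), the packs at (340,285) and (379,266), and the pots at (133,355) and (190,330) in the scene view. The bottle is where it was at the start, and the gripper is clear.

```bash
python3 -c "
from station import ctrl
print(ctrl.finish_job())"
```

```text
the job is handed in; nothing more can be done
None
```

I put both pots in the yellow tray first, then both reagent packs in the blue tray and the vial in the green tray. All stand upright and released, the dropper bottle is where it started, and I handed the job in at about 31 s.

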